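Lay the tea tray

ROBOT

A 6-joint arm with a two-finger parallel gripper is mounted at the origin on a cart in front of the work surface, level with it; the furniture and walls round the work are solid. World frame = base frame: x ahead of the robot, y to its left, z up, the work surface at z = 0. Lengths are in mm, angles in rad, forces in N, time in s.
With the tool pointing down it reaches from about 350 to 875 mm from the base axis. Payload 4.2 kg.
Tool frame: the origin (TCP) lies midway between the tips of the shut fingers; the grasp point (between the pads) lies 19 mm behind it (arm.grasp_offset is the distance from the TCP to the grasp point, in mm); z points along the fingers, y is the line along which they close (so a half turn about z gives the same grasp; the last joint's range is limited). The gripper opens to 85 mm and grips with 20 to 120 N. Pads are 22 mm wide; open, the fingers measure 114 mm over their backs; the gripper's body (76 mm by 85 mm) begins 54 mm behind the grasp point. The pads swing forward as they close: fully open they stand 13 mm farther back than shut.
Start: joints at [-1.082, 0.385, 0.008, 0, -1.194, -0.259], TCP at [142.382, -608.545, 231.312] pointing down, gripper open.
Joint ranges: [-3.14, 3.14], [-1.21, 2.06], [-1.07, 1.41], [-3.16, 2.05], [-2.99, -0.16], [-3.1, 3.1]. Speed limits (rad/s): [2.79, 2.79, 3.14, 3.14, 3.14, 3.14].

INTERFACE

Orientations are given as a unit quaternion [x, y, z, w].
In Python, from bench import arm gives the robot as it stands. The module is installed in compiled form; this text tells all that it offers.
- The arm moves only by the tool servo_tool, never from a script. Its argument "increments" is a list of rows, each a list of 7 numbers: the opening, from 0 (shut) to 1 (fully open), then the shift along the tool's x, y, z in m, then the turn, a rotation vector about the tool's x, y, z in degrees. In form: [[grip, x, y, z, ax, ay, az], ...]. A call has 1 to 12 rows; each row is the pose to reach, as a shift and turn from the pose commanded when the call began, along the tool's axes at that moment; what a row does not reach only later rows make up. A row lasts 1/8 s, in which the tool goes at most 62.5 mm and 10.7 degrees, less where a joint would pass 70% of its speed; a pose out of reach is approached as far as the arm can. A call with a gripper value outside its range is refused whole. The fingers move at their own pace and stop on an object; the grip force is fixed at half the most. Time passes only in rows, so rows that repeat a pose let the fingers close. It gives the time, the measured TCP pose, the force, the opening and the grip force at its end, in the units of the state.
- arm.read_state(): the state, without advancing time (a new reading comes with each control period).
- arm.get_image(name): name is "scene" or "top" or "wrist"; returns a dict with "color" (384x512x3 uint8, red, green, blue), "fx", "fy", "cx", "cy" (pixels), "k1" (the pictures are not rectified: a ray, as slopes to the right and down, at radius r is drawn at 1 + k1 r^2 times it, then the intrinsics apply), "rvec" (rotation vector, rad) and "tvec" (3), from world to camera coordinates, as OpenCV has them; the wrist camera has in their place "hand_eye" (4x4, takes a point from camera to tool coordinates, whose origin is the TCP and whose axes are the flange's). Camera axes: x right, y down, z forward; pixel columns grow to the right and rows downward; lengths in mm; the calibration is good to about 2 mm. A picture is of the moment at which its call begins: read the wrist's pose just before it. There is no depth.
- arm.job_done(): hands the job in; it is judged then, once.
Trained networks look in the newest picture that a camera, given by its name, has taken for a name from the list of things; names that differ only in an ending like _2 or _b are one class to them, and where a whole thing is asked for, a point or a joint stands for the part that bears it (a point fixed in the world has none). Each returns a list of dicts, best first, with "p" (0 to 1); they miss things now and then, are a little off and sometimes report something else, mostly with a low value. They report only what shows in the picture. A call takes as long as a camera call.
- arm.look_for(camera, thing): "box" ([centre column, centre row, width, height] in pixels, round what is visible of it).
- arm.spot_point(camera, thing): "centre" ([column, row] in pixels: a listed point, or the origin of a listed thing).
The state is a dict: "clock": time; "joints": joint angles; "joint_vel": joint speeds; "joint_efforts": joint torques, N m; "position": TCP position; "ee_rot": TCP orientation; "contact_force": force on the tool from outside, world axes, zero at the start; "wrist_torque": the same for the moment, N m; "gripper_width": finger opening in mm; "grasp_force": force on a finger pad.
Only numpy, scipy, OpenCV 4.12 (cv2) and the standard library are available. Lean on these libraries where they do the work, as an engineer would, in place of code of your own. Each camera call takes 0.05 s, during which the arm holds its last target. There are 200 camera calls.

TASK

Lay the tea tray: put the tea light upright into its seat in the middle of the warmer and set the teapot gently on top of the warmer, its foot down inside the ring. Stand the striped cup upright in the well of the saucer, and stand the sugar pot upright on the tray midway between warmer and saucer.

Things in the scene. Friction and masses are not known exactly. Their poses are not given: they have to be found in the camera images.
- tray: Wooden serving tray, 376 x 172 mm, fixed on the wooden hob cover (top 48 mm up); long axis = its x, roughly away from the robot. Origin under its centre; floor 8 mm above it, lip 18 mm high, steel loop handles at the short ends up to 39 mm. On its long centre line stand the warmer, 112 mm from the tray's centre, and the saucer, 112 mm from it the other way (which is at which end varies).
- warmer: Dark tea warmer, fixed on the tray. Origin: centre of underside. Base disc 110 mm across, 6 mm thick, with the light's seat at its centre: a lip 50 mm inside, 4 mm high. Four thin posts carry an open ring, 94 mm inside, 110 mm outside, top at 58 mm; the light goes in down through it. The teapot's foot fits in the ring, its shoulder on it: pot origin 48 mm above this one; then no light fits in.
- saucer: White saucer, fixed on the tray, 112 mm across, rim 11 mm high. Origin: centre of underside. In its middle the well for the cup's foot: floor 5 mm above the origin, ring lip 62 mm inside and 2 mm high.
- tea_light: Tea light, unlit: aluminium cup 38 mm across, 16 mm high, with white top. Loose. Origin: centre of underside, z up.
- teapot: Blue stoneware teapot, loose, 0.36 to 0.56 kg, lid fixed on. Origin: centre of underside, z up. Foot 80 mm across, 10 mm high, then a flat shoulder; belly 110 mm across; lid knob up to 89 mm. Overhead handle: dark grip bar along x, 52 mm long, 13 mm wide (y), 12 mm high, centred 124 mm above the origin, free below down to the knob. Spout towards -x, tip 86 mm off the axis at 66 mm height.
- cup: White espresso cup with dark stripes, loose, 50 mm high, z up, origin at underside height. The bowl's centre is at y = +11 mm (x = 0) from the origin; bowl 64 mm across at the rim, tapering to a foot of 46 mm; the handle points to -y and reaches y = -44 mm. Can be gripped across the bowl along x.
- sugar_pot: Low round pot, white below with a light brown lid (fixed on), 62 mm across, 35 mm high, loose. Origin at the centre of its underside, z up. Its place on the tray is only 57 mm from the belly of a teapot standing on the warmer.

How it is judged:
By the outcome, as a careful person would: the job done as asked, in the order asked, and still so for the second after the job is handed in, with the robot touching nothing.
It also fails if it takes over 112 s, if anything falls off the work surface, if the arm or the gripper's body presses on something with over 40 N, if the wrist force passes 120 N, or if a joint passes its speed limit or range.

## Working session

There is one attempt and no reset: what is moved stays moved. The work goes in short steps, Python scripts to look and compute and a tool call to move; the robot and the scene stay as the last step left them, time stands still between calls to the robot, and variables do not carry over. Pictures are saved under pics/ and viewed, at most 14 in all, crops included, and the job is handed in when it is done.

Besides the shell and the picture viewer there is one more tool, called after "Request:" in YAML: its name, and indented under it one key for each argument. servo_tool: Moves the arm, as the interface text tells. Its arguments: {"type":"object","properties":{"increments":{"type":"array","items":{"type":"array","items":{"type":"number"}}}},"required":["increments"]}

```bash
mkdir -p pics
cat > h.py <<'E'
import numpy as np, cv2
from bench import arm
from scipy.spatial.transform import Rotation as R
def cam(name):
    st=arm.read_state(); im=arm.get_image(name)
    if name=="wrist":
        T=np.eye(4);T[:3,:3]=R.from_quat(st["ee_rot"]).as_matrix();T[:3,3]=st["position"]
        M=T@np.array(im["hand_eye"]); Rw=M[:3,:3];C=M[:3,3]
    else:
        Rm=cv2.Rodrigues(np.array(im["rvec"],float))[0];Rw=Rm.T;C=-Rm.T@np.array(im["tvec"],float).ravel()
    return im,Rw,C
def ray(c,px):
    im,Rw,C=c
    d=np.array([(px[0]-im["cx"])/im["fx"],(px[1]-im["cy"])/im["fy"]]);u=d.copy()
    for _ in range(20): u=d/(1+im["k1"]*(u@u))
    return C,Rw@np.array([u[0],u[1],1.])
def at(c,px,z):
    C,d=ray(c,px); return C+d*(z-C[2])/d[2]
def proj(c,P):
    im,Rw,C=c; q=Rw.T@(np.array(P,float)-C); u=q[:2]/q[2]; u=u*(1+im["k1"]*(u@u))
    return np.array([u[0]*im["fx"]+im["cx"],u[1]*im["fy"]+im["cy"]])
def tri(rs):
    A=np.zeros((3,3));b=np.zeros(3)
    for C,d in rs:
        d=d/np.linalg.norm(d);P=np.eye(3)-np.outer(d,d);A+=P;b+=P@C
    return np.linalg.solve(A,b)
def save(c,n): cv2.imwrite("pics/"+n+".png",c[0]["color"][:,:,::-1])
E
python3 - <<'E'
from h import *
np.set_printoptions(precision=1,suppress=True)
T=["tray","warmer","saucer","tea_light","teapot","cup","sugar_pot"]
cs={n:cam(n) for n in("scene","top")}
for n,c in cs.items(): save(c,n+"0"); print(n,c[2])
for t in T:
    rs=[]
    for n,c in cs.items():
        s=arm.spot_point(n,t); print(t,n,[(np.array(x["centre"]),round(x["p"],2)) for x in s[:2]], at(c,s[0]["centre"],0) if s else "")
        l=arm.look_for(n,t); print("   box",[(np.array(x["box"]),round(x["p"],2)) for x in l[:2]])
        if s: rs.append(ray(c,s[0]["centre"]))
    if len(rs)==2: print("  tri",tri(rs))
s=arm.read_state();print(s["position"],s["ee_rot"],s["clock"],arm.grasp_offset)
E
```

```text
scene [168.5 630.6 707.8]
top [ 389.8    0.2 1096.5]
tray scene [(array([274.6, 273.8]), 0.74), (array([220.6, 256. ]), 0.68)] [464.5  83.1   0. ]
   box [(array([219.9, 262.2, 216.8, 133.6]), 0.8)]
tray top [(array([191.3, 197.9]), 0.86)] [552.3 146.5   0. ]
   box []
  tri [496.9 125.1  45. ]
warmer scene [(array([273. , 275.5]), 0.79)] [464.8  88.5   0. ]
   box [(array([274.6, 266.4,  58.8,  69.1]), 0.82)]
warmer top [(array([195.4, 242.4]), 0.58)] [449.1 137.3   0. ]
   box [(array([191.6, 240.9,  55.7,  51.6]), 0.8), (array([283.6, 227.2,  20.4,  21.2]), 0.73)]
  tri [444.4 129.9  53.3]
saucer scene [(array([166.9, 234.3]), 0.55)] [710.9 114.6   0. ]
   box [(array([167.8, 230.4,  57.2,  43.1]), 0.72)]
saucer top [(array([186.4, 144.1]), 0.63)] [681.2 157.7   0. ]
   box [(array([186.4, 156.5,  46.9,  24.8]), 0.8)]
  tri [669.5 151.4  51.2]
tea_light scene [(array([303.8, 211.4]), 0.76), (array([247.5, 176.7]), 0.56)] [ 504.1 -110.5    0. ]
   box [(array([307.2, 211.8,  21.8,  20.3]), 0.65), (array([310.6, 171.6,  26.5,  34.6]), 0.58)]
tea_light top [(array([284.2, 224.6]), 0.
[... 429 characters left out ...]
 177.5]), 0.62)] [ 549.2 -230.8    0. ]
   box [(array([311.1, 169.6,  32.6,  34.3]), 0.9)]
cup top [(array([337. , 202.1]), 0.82)] [ 534.6 -191.1    0. ]
   box [(array([339.1, 203.3,  32.8,  32.3]), 0.57), (array([335.9, 247.4,  29.9,  27.5]), 0.52)]
  tri [ 529.2 -184.7   37.8]
sugar_pot scene [(array([345.5, 194. ]), 0.93), (array([218.7, 256.5]), 0.66)] [ 451.8 -219.1    0. ]
   box [(array([349.9, 187.6,  35.9,  27.6]), 0.88)]
sugar_pot top [(array([332.1, 247.3]), 0.58)] [ 430.9 -174.7    0. ]
   box [(array([332.9, 246.9,  33.1,  30.5]), 0.71), (array([301.5, 154.9,  52.7,  30.7]), 0.26)]
  tri [ 431.7 -166.8   44.3]
[ 142.4 -608.5  231.3] [-0.1  1.   0.  -0. ] 1.5 18.700000000000003
```

View images.

Run:
```python
import cv2
a=cv2.imread("pics/scene0.png")[100:340,100:420];b=cv2.imread("pics/top0.png")[100:300,130:390]
cv2.imwrite("pics/s0.png",cv2.resize(a,(800,600),interpolation=3));cv2.imwrite("pics/t0.png",cv2.resize(b,(780,600),interpolation=3))
```

```text
(no output)
```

View pics/s0.png

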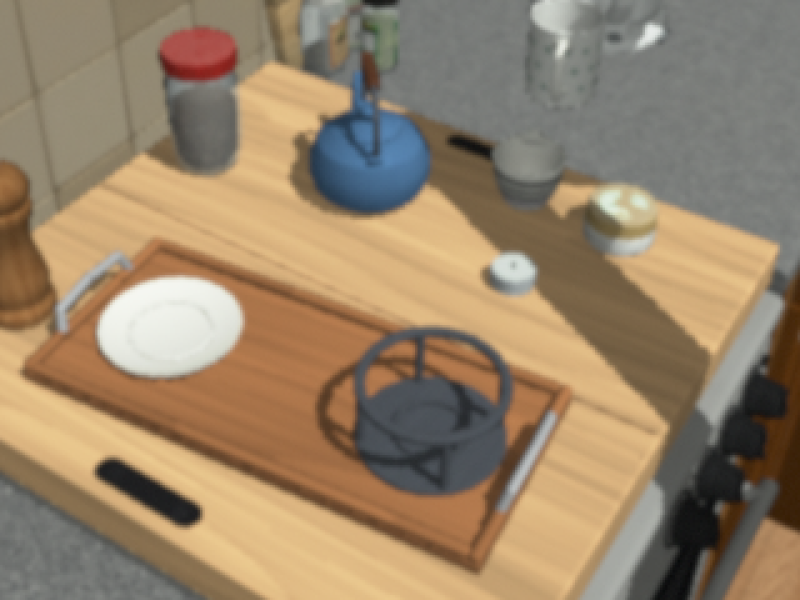

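View pics/t0.png

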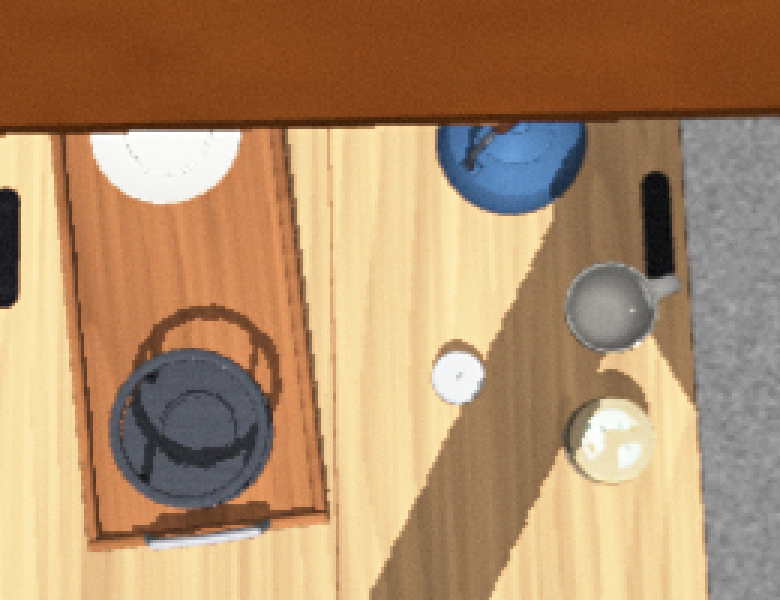

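Run:
```python
from h import *
np.set_printoptions(precision=3,suppress=True)
s=arm.read_state();print(R.from_quat(s["ee_rot"]).as_matrix(),s["gripper_width"],s["contact_force"])
c=cam("wrist");print(np.array(c[0]["hand_eye"]),c[0]["fx"],c[0]["cx"],c[0]["cy"]);t=cam("top")
for z in(48,300,400,500,600):print(z,at(t,(250,141),z))
```

```text
[[-0.974 -0.228 -0.   ]
 [-0.228  0.974  0.   ]
 [ 0.     0.    -1.   ]] 85.33383234747046 [ 0.323 -0.603  0.488]
[[  -0.002   -0.956   -0.293   75.549]
 [   1.      -0.002   -0.      -0.407]
 [  -0.      -0.293    0.956 -142.064]
 [   0.       0.       0.       1.   ]] 311.6739036930989 258.56025545654967 189.2126544970802
48 [672.253   6.797  48.   ]
300 [604.366   5.219 300.   ]
400 [577.426   4.592 400.   ]
500 [550.487   3.965 500.   ]
600 [523.547   3.339 600.   ]
```

View pics/scene0.png

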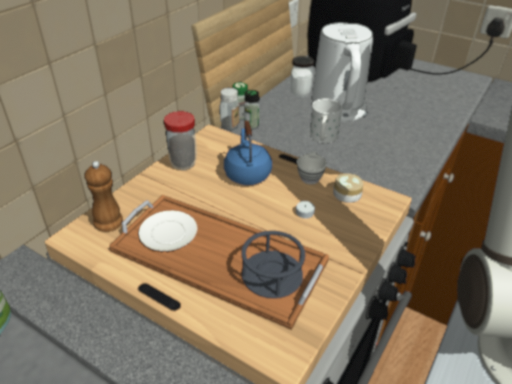

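Request:
servo_tool:
  increments:
    - [1,-0.05,0.05,-0.069,0,0,0]
    - [1,-0.392,0.41,-0.069,0,0,13.2]
    - [1,-0.392,0.41,-0.069,0,0,13.2]
    - [1,-0.392,0.41,-0.069,0,0,13.2]
    - [1,-0.392,0.41,-0.069,0,0,13.2]
    - [1,-0.392,0.41,-0.069,0,0,13.2]
    - [1,-0.392,0.41,-0.069,0,0,13.2]
    - [1,-0.392,0.41,-0.069,0,0,13.2]
    - [1,-0.392,0.41,-0.069,0,0,13.2]
    - [1,-0.392,0.41,-0.069,0,0,13.2]
    - [1,-0.392,0.41,-0.069,0,0,13.2]
    - [1,-0.392,0.41,-0.069,0,0,13.2]

```text
clock: 3.1
position: [430.3, -120.4, 300.3]
ee_rot: [0.0, 1.0, -0.0, -0.0]
contact_force: [-0.7, -0.7, -0.3]
gripper_width: 85.6
grasp_force: 0.0
```

```bash
cat > look.py <<'E'
import sys
from h import *
np.set_printoptions(precision=1,suppress=True)
# origin heights
Z=dict(warmer=56,saucer=56,tray=48,tea_light=48,teapot=48,cup=48,sugar_pot=48)
def look(name,things,cams=("wrist",)):
    s=arm.read_state();print("pos",np.array(s["position"]),"x",R.from_quat(s["ee_rot"]).as_matrix()[:,0].round(3),"F",np.array(s["contact_force"]),s["clock"])
    for n in cams:
        c=cam(n);save(c,name+"_"+n)
        for t in things:
            sp=arm.spot_point(n,t);b=arm.look_for(n,t)
            print(n,t,[(np.array(x["centre"]),round(x["p"],2),at(c,x["centre"],Z[t])[:2]) for x in sp[:2]],"box",[(np.array(x["box"]),round(x["p"],2)) for x in b[:2]])
    return c
if __name__=="__main__": look(sys.argv[1],sys.argv[2:])
E
python3 look.py v1 tea_light teapot cup sugar_pot warmer saucer tray
python3 - <<'E'
from h import *
c=cam("scene");
for p in((100,0),(255,0),(400,0)):
    C,d=ray(c,p);print(C+d*500/np.linalg.norm(d[:2]))
E
```

```text
pos [ 430.3 -120.4  300.3] x [-1.  0.  0.] F [-0.7 -0.7 -0.3] 3.1
wrist tea_light [(array([302.6, 191.1]), 0.89, array([478.3, -62.6]))] box [(array([305.4, 193.3,  29.9,  27.3]), 0.92)]
wrist teapot [(array([267.5, 299.8]), 0.85, array([ 649.1, -108.1]))] box [(array([271.1, 309.8,  79.6,  68.6]), 0.83), (array([214.9, 234.5,  65.2,  50.2]), 0.22)]
wrist cup [(array([214.5, 223.8]), 0.82, array([ 525.1, -181.7]))] box [(array([215.1, 234.2,  67.1,  54.5]), 0.86)]
wrist sugar_pot [(array([225.3, 156.2]), 0.97, array([ 431.1, -163.7])), (array([441.9, 242.1]), 0.51, array([555.8, 142.8]))] box [(array([219.9, 159.2,  50.6,  53.6]), 0.79)]
wrist warmer [(array([451.6, 167.4]), 0.86, array([443.9, 131.6]))] box [(array([461. , 173.6, 102. ,  96.4]), 0.73), (array([446.4, 235.1, 128.5, 264.8]), 0.68)]
wrist saucer [(array([438.2, 309.1]), 0.82, array([666.4, 154.5]))] box [(array([449.8, 294.4,  47.7,  25.1]), 0.79)]
wrist tray [(array([440.9, 240.1]), 0.89, array([552.6, 140.7]))] box [(array([445.7, 234.4, 131. , 262.7]), 0.83)]
[551.5653933  309.28507114 558.43094146]
[437.14808555 208.92090482 552.98096477]
[307.54144671 150.33311069 560.76518342]
```

View pics/v1_wrist.png

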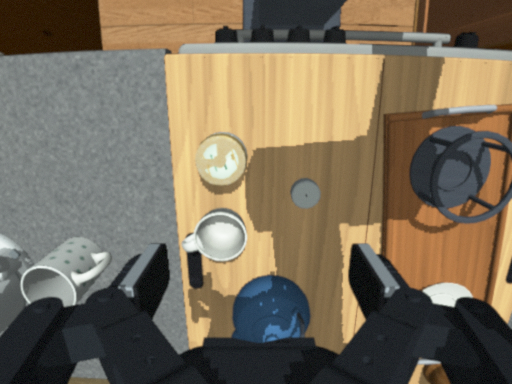

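Request:
servo_tool:
  increments:
    - [0.8,-0.05,0.058,0.17,0,0,0]
    - [0.8,-0.05,0.058,0.17,0,0,0]
    - [0.8,-0.05,0.058,0.17,0,0,0]
    - [0.8,-0.05,0.058,0.17,0,0,0]

```text
clock: 4.4
position: [478.6, -61.6, 126.2]
ee_rot: [-0.0, 1.0, -0.001, -0.005]
contact_force: [-0.1, 0.0, 0.3]
gripper_width: 68.3
grasp_force: 0.0
```

```bash
python3 look.py v2 tea_light sugar_pot cup warmer tray
```

```text
pos [478.6 -61.6 126.2] x [-1. -0.  0.] F [-0.1  0.   0.3] 4.4
wrist tea_light [(array([258.8, 203.9]), 0.77, array([481.3, -62.2]))] box [(array([261.6, 203.6,  50.9,  49.4]), 0.67)]
wrist sugar_pot [(array([112.4, 133.3]), 0.69, array([ 428.1, -166.9])), (array([491.2, 284.1]), 0.24, array([555.3, 138.1]))] box [(array([100.9, 139.9, 112.8,  97.3]), 0.93)]
wrist cup [(array([113.5, 256.4]), 0.89, array([ 526.4, -179.5]))] box [(array([ 95.8, 269.3, 111.4,  75. ]), 0.65)]
wrist warmer [(array([114.1, 257.8]), 0.6, array([ 523.2, -175. ]))] box [(array([480.2, 160.5,  63.6, 150. ]), 0.69)]
wrist tray [(array([493.3, 280.7]), 0.92, array([551.9, 139.3]))] box [(array([450.9, 211.7, 117.8, 344.6]), 0.86)]
```

View pics/v2_wrist.png

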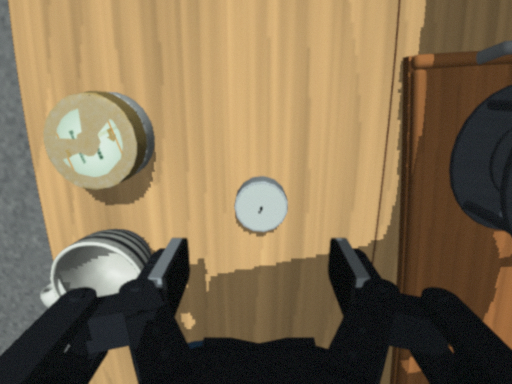

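Request:
servo_tool:
  increments:
    - [0.7,-0.001,0,0.05,0,0,0]
    - [0.7,-0.001,0,0.07,0,0,0]
    - [0.7,-0.001,0,0.08,0,0,0]
    - [0.7,-0.001,0,0.081,0,0,0]
    - [0.2,-0.001,0,0.081,0,0,0]
    - [0.2,-0.001,0,0.081,0,0,0]
    - [0.2,-0.001,0,0.081,0,0,0]
    - [0.2,-0.001,0,0.081,0,0,0]
    - [0.2,-0.001,0,0.081,0,0,0]

```text
clock: 6.08
position: [482.6, -62.0, 50.7]
ee_rot: [0.0, 1.0, 0.0, 0.001]
contact_force: [-1.8, 1.1, 6.4]
gripper_width: 35.3
grasp_force: 59.8
```

Request:
servo_tool:
  increments:
    - [0.2,0,0,-0.06,0,0,0]
    - [0.2,0,0.02,-0.11,0,0,0]
    - [0.2,0.02,0.07,-0.15,0,0,0]
    - [0.2,0.037,0.12,-0.16,0,0,0]
    - [0.2,0.037,0.165,-0.16,0,0,0]
    - [0.2,0.037,0.187,-0.16,0,0,0]
    - [0.2,0.037,0.193,-0.16,0,0,0]
    - [0.2,0.037,0.193,-0.16,0,0,0]

```text
clock: 7.08
position: [444.6, 130.8, 209.3]
ee_rot: [0.0, 1.0, -0.0, -0.0]
contact_force: [-0.2, 0.8, -1.0]
gripper_width: 35.3
grasp_force: 60.0
```

```bash
python3 look.py v3 tea_light saucer warmer tray
```

```text
pos [444.6 130.8 209.3] x [-1.  0.  0.] F [-0.2  0.8 -1. ] 7.075
wrist tea_light [(array([257. , 241.7]), 0.72, array([521.1, 128.4]))] box [(array([260.4, 247.2,  75.7,  76.4]), 0.96)]
wrist saucer [(array([276.5, 353.3]), 0.77, array([667.8, 151.5]))] box [(array([274.6, 333.2,  65.3,  24.1]), 0.92)]
wrist warmer [(array([256.5, 175.1]), 0.96, array([445.2, 128.2]))] box [(array([255.2, 176.2, 135.8, 116.9]), 0.57)]
wrist tray [] box [(array([251.8, 211.2, 189.6, 254.4]), 0.83)]
```

View pics/v3_wrist.png

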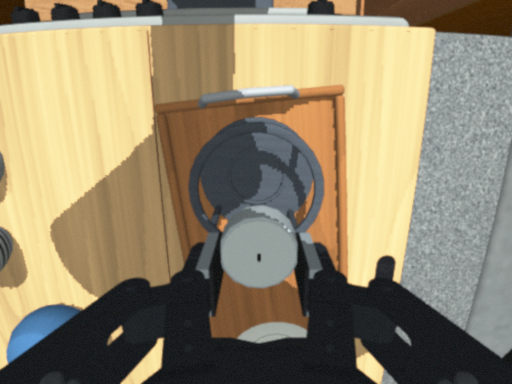

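Run:
```python
from h import *
np.set_printoptions(precision=1,suppress=True)
c=cam("wrist");im=c[0]["color"][:,:,::-1].copy()
w=np.array([445,129.3])
a=np.linspace(0,2*np.pi,90)
for z,r,col in((114,55,(0,0,255)),(114,47,(0,255,255)),(62,55,(0,255,0)),(66,25,(255,0,0))):
    pts=np.array([proj(c,(w[0]+r*np.cos(t),w[1]+r*np.sin(t),z)) for t in a])
    for p in pts: cv2.circle(im,(int(round(p[0]*1)),int(round(p[1]*1))),0,col,-1)
for px in((256.5,183),(256.5,118)):print(at(c,px,114),at(c,px,62))
cv2.imwrite("pics/o3.png",cv2.resize(im[90:260,150:360],(735,595),interpolation=cv2.INTER_NEAREST))
```

```text
[437.  128.4 114. ] [451.8 128.   62. ]
[386.5 128.7 114. ] [390.3 128.3  62. ]
```

View pics/o3.png

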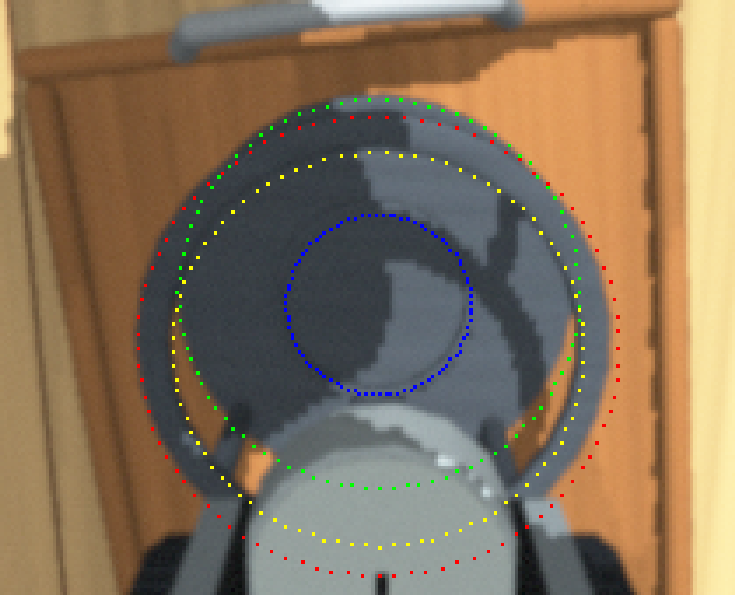

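Run:
```python
from h import *
c=cam("wrist");print(at(c,(259,257),222.6),at(c,(259.5,246),222.6),arm.read_state()["position"])
```

```text
[441.84573073 130.29350332 222.6       ] [436.15131983 130.53557277 222.6       ] [444.86564475 130.80830193 209.33480465]
```

Request:
servo_tool:
  increments:
    - [0.2,-0.002,-0.002,0.03,0,0,0]
    - [0.2,-0.002,-0.002,0.07,0,0,0]
    - [0.2,-0.002,-0.002,0.105,0,0,0]
    - [0.2,-0.002,-0.002,0.13,0,0,0]
    - [0.2,-0.002,-0.002,0.14,0,0,0]
    - [0.2,-0.002,-0.002,0.143,0,0,0]
    - [0.2,-0.002,-0.002,0.143,0,0,0]

```text
clock: 8.5
position: [447.3, 129.2, 67.3]
ee_rot: [0.0, 1.0, 0.0, 0.001]
contact_force: [-0.8, -0.5, 1.8]
gripper_width: 35.5
grasp_force: 60.2
```

Request:
servo_tool:
  increments:
    - [0.2,0,0,0.002,0,0,0]
    - [0.52,0,0,0.002,0,0,0]
    - [0.52,0,0,0.002,0,0,0]
    - [0.52,0,0,0.001,0,0,0]
    - [0.52,0,0,-0.015,0,0,0]
    - [0.52,0,0,-0.06,0,0,0]
    - [0.52,0,0,-0.12,0,0,0]
    - [0.52,0.03,0,-0.16,0,0,0]
    - [0.52,0.03,0,-0.16,0,0,0]
    - [0.52,0.03,0,-0.16,0,0,0]

```text
clock: 9.75
position: [416.7, 129.1, 226.6]
ee_rot: [0.0, 1.0, 0.001, 0.0]
contact_force: [-0.3, -0.2, -0.9]
gripper_width: 44.6
grasp_force: 0.0
```

```bash
python3 look.py v4 tea_light warmer
python3 - <<'E'
import cv2
cv2.imwrite("pics/v4c.png",cv2.resize(cv2.imread("pics/v4_wrist.png")[100:310,150:360],(525,525)))
E
```

```text
pos [416.7 129.1 226.6] x [-1.  0. -0.] F [-0.3 -0.2 -0.9] 9.75
wrist tea_light [(array([257.9, 199.2]), 0.91, array([451. , 127.9]))] box [(array([256.9, 200.8,  35.1,  36.3]), 0.63), (array([ 68.2, 332.1,  78.9,  34.8]), 0.34)]
wrist warmer [(array([257.8, 195.6]), 0.89, array([444.3, 127.8]))] box [(array([257.3, 206.3, 127. , 120.6]), 0.73)]
```

View pics/v4c.png

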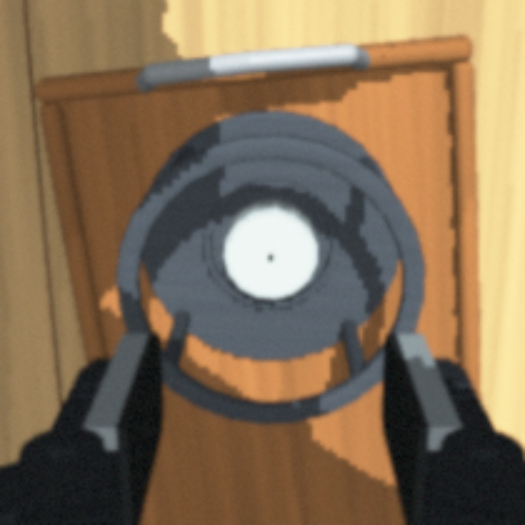

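Request:
servo_tool:
  increments:
    - [0.6,-0.04,-0.04,-0.024,0,0,0]
    - [0.6,-0.08,-0.08,-0.024,0,0,0]
    - [0.6,-0.12,-0.125,-0.024,0,0,0]
    - [0.6,-0.16,-0.17,-0.024,0,0,0]
    - [0.6,-0.2,-0.21,-0.024,0,0,0]
    - [0.6,-0.218,-0.23,-0.024,0,0,0]
    - [0.6,-0.223,-0.235,-0.024,0,0,0]
    - [0.6,-0.223,-0.235,-0.024,0,0,0]

```text
clock: 11.0
position: [639.5, -106.1, 249.2]
ee_rot: [0.0, 1.0, 0.0, -0.001]
contact_force: [-0.1, 0.5, -0.6]
gripper_width: 51.1
grasp_force: 0.0
```

```bash
python3 look.py v5 teapot cup
```

```text
pos [ 639.5 -106.1  249.2] x [-1.  0.  0.] F [-0.1  0.5 -0.6] 11.0
wrist teapot [(array([259.4, 169.5]), 0.72, array([ 645.5, -105.8]))] box [(array([257.2, 184.8, 121. , 116.5]), 0.63)]
wrist cup [(array([192.1,  59.1]), 0.88, array([ 527.5, -175.4]))] box [(array([183.1,  44.2,  90.1,  76.6]), 0.57)]
```

View pics/v5_wrist.png

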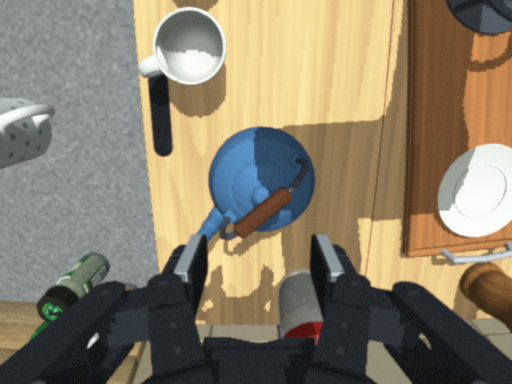

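Run:
```python
from h import *
c=cam("wrist")
a=at(c,(237,232),176);b=at(c,(290.5,192.5),176);print(a,b,np.linalg.norm(a-b),(a+b)/2,np.degrees(np.arctan2(*(a-b)[[1,0]])))
print(at(c,(205,236),110),at(c,(262,180),90),arm.read_state()["position"])
im=cv2.inRange(cv2.cvtColor(c[0]["color"],cv2.COLOR_RGB2HSV),(2,110,30),(14,255,140)); im[:180]=0;im[245:]=0;im[:,:225]=0;im[:,300:]=0
cnt=max(cv2.findContours(im,0,2)[0],key=cv2.contourArea);r=cv2.minAreaRect(cnt);print(r,at(c,r[0],174));bp=cv2.boxPoints(r);print(bp)
P=np.array([at(c,p,174) for p in bp]);print(P[:,:2],[np.linalg.norm(P[i]-P[i-1]) for i in range(4)])
```

```text
[ 664.45840158 -122.27717833  176.        ] [632.93077247 -82.48554448 176.        ] 50.7677606498136 [ 648.69458703 -102.38136141  176.        ] -51.609579870546945
[ 699.52262228 -159.39291846  110.        ] [ 647.09606076 -102.34501762   90.        ] [ 639.375413   -105.34245616  250.92468906]
((261.2632141113281, 211.6906280517578), (16.264244079589844, 65.43698120117188), 51.17017364501953) [ 648.68476052 -103.8143404   174.        ]
[[230.67621 225.8704 ]
 [281.6524  184.8408 ]
 [291.85022 197.51085]
 [240.87402 238.54045]]
[[ 660.26533179 -127.14595104]
 [ 627.67750227  -88.92646142]
 [ 637.46910445  -81.15213726]
 [ 670.93093954 -119.55365135]] [np.float64(13.091913657631281), np.float64(50.22644741643178), np.float64(12.50262329913012), np.float64(50.934965314220584)]
```

Request:
servo_tool:
  increments:
    - [0.6,-0.009,0.003,0,0,0,10]
    - [0.6,-0.009,0.003,0,0,0,20]
    - [0.6,-0.009,0.003,0.01,0,0,30]
    - [0.6,-0.009,0.003,0.02,0,0,40]
    - [0.6,-0.009,0.003,0.03,0,0,50]
    - [0.6,-0.009,0.003,0.03,0,0,50]

```text
clock: 12.05
position: [648.1, -102.7, 219.8]
ee_rot: [0.422, 0.907, -0.0, -0.001]
contact_force: [-0.2, 0.7, 1.2]
gripper_width: 51.0
grasp_force: 0.0
```

Run:
```python
from h import *
s=arm.read_state();print(s["joints"],s["position"],R.from_quat(s["ee_rot"]).as_matrix()[:,0])
c=cam("wrist");save(c,"v6")
print(proj(c,s["position"]),[proj(c,(648.5+26*k*np.cos(np.radians(130)),-103+26*k*np.sin(np.radians(130)),178)) for k in(-1,0,1)])
cv2.imwrite("pics/v6c.png",c[0]["color"][120:384,150:370,::-1])
```

```text
[ 8.87475500e-02  4.46064303e-01  7.55823856e-02 -2.66260778e-04
 -1.20188178e+00 -2.53009285e+00] [ 648.06042855 -102.6918961   219.7674989 ] [-0.64433241  0.76474475  0.00110305]
[260.40676789 248.16824763] [array([260.26052183, 254.37355689]), array([260.34761996, 217.90131291]), array([260.43784808, 178.3285206 ])]
```

View pics/v6c.png

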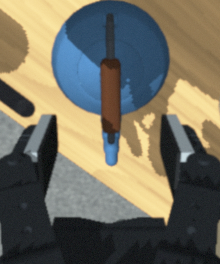

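Request:
servo_tool:
  increments:
    - [0.6,0,0,0.03,0,0,0]
    - [0.6,0,0,0.055,0,0,0]
    - [0.6,0,0,0.065,0,0,0]
    - [0.6,0,0,0.067,0,0,0]
    - [0.0,0,0,0.067,0,0,0]
    - [0.0,0,0,0.067,0,0,0]
    - [0.0,0,0,0.067,0,0,0]
    - [0.0,0,0,0.067,0,0,0]
    - [0.0,0,0,0.067,0,0,0]

```text
clock: 13.22
position: [649.7, -103.3, 154.5]
ee_rot: [0.423, 0.906, 0.0, 0.001]
contact_force: [1.7, -0.6, 4.8]
gripper_width: 12.1
grasp_force: 61.5
```

Request:
servo_tool:
  increments:
    - [0.0,0,0,-0.01,0,0,0]
    - [0.0,0,0,-0.03,0,0,0]
    - [0.0,0,0,-0.055,0,0,0]
    - [0.0,0,0,-0.075,0,0,0]
    - [0.0,0,0,-0.09,0,0,0]
    - [0.0,0,0,-0.09,0,0,0]
    - [0.0,0,0,-0.09,0,0,0]

```text
clock: 14.1
position: [647.8, -102.9, 241.6]
ee_rot: [0.423, 0.906, -0.0, -0.002]
contact_force: [0.2, 0.2, -5.5]
gripper_width: 11.8
grasp_force: 60.2
```

```bash
python3 look.py v7 teapot warmer | cut -c1-300
python3 - <<'E'
from h import *
s=arm.read_state();print(s["wrist_torque"])
c=cam("scene");save(c,"v7s");cv2.imwrite("pics/v7c.png",np.vstack([cv2.resize(c[0]["color"][40:250,130:400,::-1],(540,420))]))
E
```

```text
pos [ 647.8 -102.9  241.6] x [-0.6  0.8  0. ] F [ 0.2  0.2 -5.5] 14.1
wrist teapot [(array([257.7, 186.6]), 0.55, array([ 661.6, -123.2]))] box [(array([258.1, 232.2, 152.3, 216.3]), 0.94)]
wrist warmer [] box []
[-0.02358216 -0.04674935  0.02057351]
```

View pics/v7c.png

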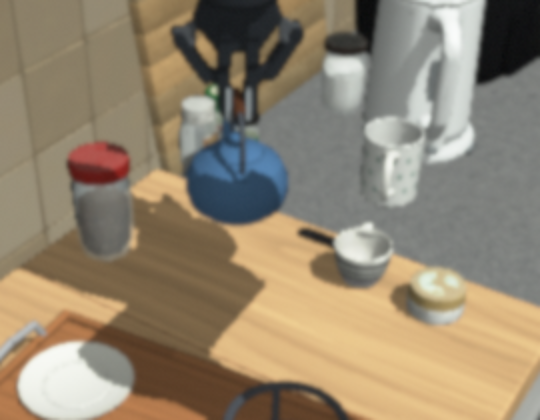

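Request:
servo_tool:
  increments:
    - [0.0,0.02,0,-0.01,0,0,0]
    - [0.0,0.06,-0.001,-0.015,0,0,0]
    - [0.0,0.1,-0.002,-0.015,0,0,0]
    - [0.0,0.145,-0.004,-0.015,0,0,0]
    - [0.0,0.19,-0.005,-0.015,0,0,0]
    - [0.0,0.23,-0.006,-0.015,0,0,0]
    - [0.0,0.265,-0.007,-0.015,0,0,0]
    - [0.0,0.29,-0.008,-0.015,0,0,0]
    - [0.0,0.303,-0.008,-0.015,0,0,0]
    - [0.0,0.308,-0.008,-0.015,0,0,0]
    - [0.0,0.308,-0.008,-0.015,0,0,0]
    - [0.0,0.308,-0.008,-0.015,0,0,0]

```text
clock: 15.9
position: [445.1, 127.3, 258.2]
ee_rot: [0.423, 0.906, -0.0, 0.0]
contact_force: [-0.1, -0.5, -5.6]
gripper_width: 11.8
grasp_force: 60.2
```

Run:
```python
from h import *
np.set_printoptions(precision=2,suppress=True)
s=arm.read_state();print(s["joints"][5],np.array(s["position"]),R.from_quat(s["ee_rot"]).as_matrix()[:,0])
P=np.array(s["position"]);ims=[]
for n in("scene","wrist"):
    c=cam(n);im=c[0]["color"][:,:,::-1].copy()
    a=np.linspace(0,2*np.pi,80)
    bz=P[2]-106.5
    for ctr,z,r,col in(((444.2,128.2),114,47,(0,255,255)),(P,bz,40,(0,0,255)),(P,bz+48,55,(0,255,0))):
        for t in a:
            p=proj(c,(ctr[0]+r*np.cos(t),ctr[1]+r*np.sin(t),z)); cv2.circle(im,tuple(int(round(v)) for v in p),0,col,-1)
    ims.append(cv2.resize(im[180:340,180:370] if n=="scene" else im[100:384,150:370],(400,450 if n=="wrist" else 337)))
ims[0]=cv2.copyMakeBorder(ims[0],0,113,0,0,0)
cv2.imwrite("pics/v8.png",np.hstack(ims))
```

```text
-3.0762071180770025 [445.13 127.35 258.23] [-0.64  0.77 -0.  ]
```

View pics/v8.png

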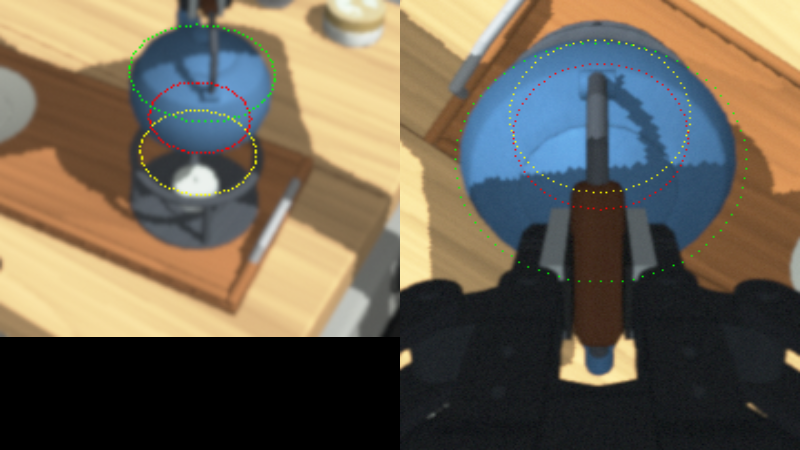

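Request:
servo_tool:
  increments:
    - [0.0,0.001,0,0.005,0,0,-3]
    - [0.0,0.001,0,0.018,0,0,-5]
    - [0.0,0.001,0,0.03,0,0,-5]
    - [0.0,0.001,0,0.037,0,0,-5]
    - [0.0,0.001,0,0.041,0,0,-5]
    - [0.0,0.001,0,0.043,0,0,-5]
    - [0.0,0.001,0,0.043,0,0,-5]

```text
clock: 16.88
position: [444.2, 128.6, 215.4]
ee_rot: [0.383, 0.924, 0.0, 0.0]
contact_force: [0.3, 0.5, -5.3]
gripper_width: 11.7
grasp_force: 60.2
```

Request:
servo_tool:
  increments:
    - [0.0,0,0,0.002,0,0,0]
    - [0.0,0,0,0.004,0,0,0]
    - [0.0,0,0,0.005,0,0,0]
    - [0.0,0,0,0.005,0,0,0]

```text
clock: 17.38
position: [444.1, 128.6, 210.6]
ee_rot: [0.383, 0.924, 0.0, 0.0]
contact_force: [-0.8, 0.5, -2.5]
gripper_width: 11.6
grasp_force: 60.6
```

Request:
servo_tool:
  increments:
    - [0.0,0,0,0.001,0,0,0]
    - [0.0,0,0,0.001,0,0,0]

```text
clock: 17.62
position: [444.2, 128.6, 210.6]
ee_rot: [0.383, 0.924, 0.0, 0.0]
contact_force: [-5.5, 0.6, 5.7]
gripper_width: 11.3
grasp_force: 61.8
```

Request:
servo_tool:
  increments:
    - [0.0,0,0,-0.0005,0,0,0]
    - [0.5,0,0,-0.0005,0,0,0]
    - [0.5,0,0,-0.0005,0,0,0]
    - [0.5,0,0,-0.0005,0,0,0]
    - [0.5,0,0,-0.01,0,0,0]
    - [0.5,0,0,-0.035,0,0,0]
    - [0.5,0,0,-0.06,0,0,0]
    - [0.5,0,0,-0.07,0,0,0]
    - [0.5,0,0,-0.07,0,0,0]

```text
clock: 18.75
position: [444.2, 128.7, 279.8]
ee_rot: [0.383, 0.924, 0.001, 0.0]
contact_force: [0.5, -0.7, -0.5]
gripper_width: 42.5
grasp_force: 0.0
```

Run:
```python
from h import *
s=arm.read_state();print(s["joints"],s["position"])
ims=[]
for n in("scene","wrist"):
    c=cam(n);im=c[0]["color"][:,:,::-1].copy()
    for ctr,z,r,col in(((444.2,128.2),114,55,(0,255,255)),((444.2,128.2),152,55,(0,255,0)),):
        for t in np.linspace(0,2*np.pi,80):
            p=proj(c,(ctr[0]+r*np.cos(t),ctr[1]+r*np.sin(t),z)); cv2.circle(im,tuple(int(round(v)) for v in p),0,col,-1)
    ims.append(cv2.resize(im[180:340,180:370] if n=="scene" else im[100:384,150:370],(400,450 if n=="wrist" else 337)))
ims[0]=cv2.copyMakeBorder(ims[0],0,113,0,0,0)
cv2.imwrite("pics/v9.png",np.hstack(ims))
```

```text
[ 6.34630100e-01  6.75108831e-02 -2.87691639e-01 -1.90040689e-04
 -1.21408585e+00 -2.99143842e+00] [444.2198482  128.67637877 279.79132105]
```

View pics/v9.png

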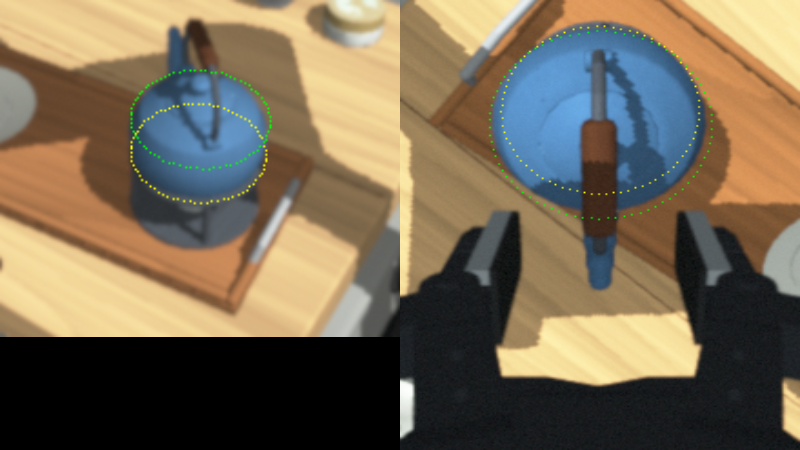

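Request:
servo_tool:
  increments:
    - [1,-0.03,-0.015,-0.01,0,0,-10]
    - [1,-0.075,-0.04,-0.01,0,0,-20]
    - [1,-0.12,-0.067,-0.01,0,0,-30]
    - [1,-0.165,-0.093,-0.01,0,0,-40]
    - [1,-0.21,-0.118,0,0,0,-50]
    - [1,-0.25,-0.14,0.02,0,0,-60]
    - [1,-0.27,-0.152,0.04,0,0,-70]
    - [1,-0.277,-0.156,0.06,0,0,-80]
    - [1,-0.277,-0.156,0.07,0,0,-90]
    - [1,-0.277,-0.156,0.07,0,0,-100]
    - [1,-0.277,-0.156,0.07,0,0,-110]
    - [1,-0.277,-0.156,0.07,0,0,-120]

```text
clock: 20.35
position: [528.8, -177.6, 207.8]
ee_rot: [-0.611, 0.792, 0.001, -0.001]
contact_force: [0.3, -0.1, -0.2]
gripper_width: 85.5
grasp_force: 0.0
```

Request:
servo_tool:
  increments:
    - [1,0,0,0,0,0,-10]
    - [1,0,0,0,0,0,-20]
    - [1,0,0,0,0,0,-30]
    - [1,0,0,0,0,0,-40]
    - [1,0,0,0,0,0,-40]

```text
clock: 20.98
position: [528.9, -177.6, 208.1]
ee_rot: [0.843, -0.538, -0.001, 0.001]
contact_force: [-0.1, -0.8, 0.2]
gripper_width: 85.3
grasp_force: 0.0
```

```bash
python3 look.py v10 cup sugar_pot
cat > seg.py <<'E'
from h import *
import sys
np.set_printoptions(precision=1,suppress=True)
# cup rim: bright neutral pixels around predicted location
c=cam("wrist");im=c[0]["color"];cv2.imwrite("pics/seg.png",im[:,:,::-1])
P=(530,-178,98);q=proj(c,P);print("pred",q)
hsv=cv2.cvtColor(im,cv2.COLOR_RGB2HSV)
m=cv2.inRange(hsv,(0,0,60),(180,45,255))
yy,xx=np.mgrid[:384,:512];m[(xx-q[0])**2+(yy-q[1])**2>85**2]=0
n,l,st,ce=cv2.connectedComponentsWithStats(m);k=1+np.argmax(st[1:,4]);print(st[k],ce[k])
cnt=max(cv2.findContours((l==k).astype(np.uint8),0,2)[0],key=cv2.contourArea)
dt=cv2.distanceTransform((l==k).astype(np.uint8) if 0 else cv2.drawContours(np.zeros((384,512),np.uint8),[cnt],-1,1,-1),2,5)
v=np.unravel_index(dt.argmax(),dt.shape);print("incircle",v[::-1],dt.max(),at(c,v[::-1],98))
pts=cnt[:,0,:];d=np.hypot(*(pts-np.array(v[::-1])).T);f=pts[d.argmax()];print("far",f,d.max(),at(c,f,80))
E
python3 seg.py
```

```text
pos [ 528.9 -177.6  208.1] x [ 0.4 -0.9 -0. ] F [-0.1 -0.8  0.2] 20.975
wrist cup [(array([260.5, 175.8]), 0.57, array([ 524.5, -175.3]))] box [(array([261.2, 182. ,  75. , 100.4]), 0.86)]
wrist sugar_pot [(array([338.4, 218.6]), 0.74, array([ 430.6, -167.4])), (array([258.2, 171.6]), 0.49, array([ 528.4, -178.3]))] box [(array([345.4, 227.1,  69.4,  68.9]), 0.66)]
pred [257.1 185.5]
[ 224  131   75  102 4795] [261.  191.5]
incircle (np.int64(261), np.int64(196)) 36.150394 [ 523.1 -170.9   98. ]
far [264 131] 65.06919393998976 [ 542.9 -220.2   80. ]
```

Request:
servo_tool:
  increments:
    - [1,-0.008,0.002,0.04,0,0,3]
    - [1,-0.008,0.002,0.08,0,0,3]
    - [1,-0.008,0.002,0.11,0,0,3]
    - [1,-0.008,0.002,0.135,0,0,3]
    - [1,-0.008,0.002,0.15,0,0,3]
    - [1,-0.008,0.002,0.154,0,0,3]
    - [1,-0.008,0.002,0.154,0,0,3]
    - [0.5,-0.008,0.002,0.154,0,0,3]
    - [0.5,-0.008,0.002,0.154,0,0,3]
    - [0.5,-0.008,0.002,0.154,0,0,3]
    - [0.5,-0.008,0.002,0.154,0,0,3]

```text
clock: 22.65
position: [525.1, -171.4, 56.8]
ee_rot: [0.829, -0.559, 0.001, -0.0]
contact_force: [-1.3, 0.8, 6.2]
gripper_width: 61.7
grasp_force: 64.4
```

Request:
servo_tool:
  increments:
    - [0.5,0,0,-0.03,0,0,0]
    - [0.5,0,0,-0.075,0,0,0]
    - [0.5,-0.015,-0.015,-0.1,0,0,0]
    - [0.5,-0.045,-0.047,-0.105,0,0,0]
    - [0.5,-0.08,-0.083,-0.105,0,0,0]
    - [0.5,-0.115,-0.12,-0.105,0,0,0]
    - [0.5,-0.15,-0.156,-0.105,0,0,0]
    - [0.5,-0.185,-0.192,-0.105,0,0,0]
    - [0.5,-0.215,-0.223,-0.105,0,0,0]
    - [0.5,-0.236,-0.244,-0.105,0,0,0]
    - [0.5,-0.245,-0.254,-0.105,0,0,0]
    - [0.5,-0.245,-0.254,-0.105,0,0,0]

```text
clock: 24.15
position: [667.9, 151.1, 159.7]
ee_rot: [0.829, -0.559, -0.0, 0.0]
contact_force: [-0.0, -0.8, -1.9]
gripper_width: 61.3
grasp_force: 65.5
```

```bash
python3 look.py v11 cup saucer
python3 - <<'E'
from look import *
for n in("scene","top"):
    c=cam(n); P=arm.read_state()["position"]
    for t in("cup","saucer"):
        print(n,t,[(np.array(x["centre"]),round(x["p"],2)) for x in arm.spot_point(n,t)[:2]],[(np.array(x["box"]),round(x["p"],2)) for x in arm.look_for(n,t)[:2]])
    x=np.array([.375,-.927])
    print("expect origin",proj(c,(P[0]+11*.375,P[1]-11*.927,P[2]-8.8)))
E
```

```text
pos [667.9 151.1 159.7] x [ 0.4 -0.9 -0. ] F [-0.  -0.8 -1.9] 24.15
wrist cup [(array([259.4, 227.5]), 0.95, array([652.1, 186.1]))] box [(array([259.6, 251.7, 161.3, 185. ]), 0.59), (array([473.7, 261.6,  73.8, 125.2]), 0.15)]
wrist saucer [] box [(array([260.2, 177.2, 138.7, 110.1]), 0.74)]
scene cup [(array([164.4, 192.9]), 0.58)] [(array([158.8, 185.1,  34.3,  41.9]), 0.92)]
scene saucer [(array([168.5, 233.3]), 0.86)] [(array([166.9, 230.3,  57.7,  40.3]), 0.72)]
expect origin [165.4 191. ]
top cup [] []
top saucer [(array([187. , 144.3]), 0.9)] [(array([187.2, 154.8,  47.3,  26.2]), 0.69), (array([334.8, 247.1,  29.6,  31.5]), 0.67)]
expect origin [184.2 129.3]
```

Request:
servo_tool:
  increments:
    - [0.5,0,0,0.02,0,0,0]
    - [0.5,0,0,0.045,0,0,0]
    - [0.5,0,0,0.065,0,0,0]
    - [0.5,0,0,0.078,0,0,0]
    - [0.5,0,0,0.084,0,0,0]
    - [0.5,0,0,0.086,0,0,0]
    - [0.5,0,0,0.086,0,0,0]

```text
clock: 25.78
position: [668.6, 151.1, 74.9]
ee_rot: [0.829, -0.559, 0.0, -0.0]
contact_force: [0.2, -1.2, -1.4]
gripper_width: 61.6
grasp_force: 65.5
```

Request:
servo_tool:
  increments:
    - [0.5,0,0,0.001,0,0,0]
    - [0.5,0,0,0.002,0,0,0]
    - [0.5,0,0,0.002,0,0,0]

```text
clock: 26.15
position: [668.2, 150.9, 72.4]
ee_rot: [0.829, -0.559, 0.0, -0.0]
contact_force: [-0.3, -0.8, -1.8]
gripper_width: 61.5
grasp_force: 65.5
```

Request:
servo_tool:
  increments:
    - [0.5,0,0,0.001,0,0,0]
    - [0.5,0,0,0.002,0,0,0]
    - [0.5,0,0,0.002,0,0,0]

```text
clock: 26.52
position: [668.1, 150.9, 70.1]
ee_rot: [0.829, -0.559, -0.0, 0.0]
contact_force: [0.1, 0.3, -0.5]
gripper_width: 61.7
grasp_force: 65.5
```

Request:
servo_tool:
  increments:
    - [0.5,0,0,0.001,0,0,0]
    - [0.5,0,0,0.001,0,0,0]

```text
clock: 26.78
position: [668.3, 151.0, 69.9]
ee_rot: [0.829, -0.559, 0.0, -0.0]
contact_force: [-1.0, -0.1, 1.9]
gripper_width: 62.2
grasp_force: 65.6
```

Request:
servo_tool:
  increments:
    - [0.7,0,0,0,0,0,0]
    - [0.85,0,0,0,0,0,0]
    - [0.88,0,0,0,0,0,0]
    - [0.88,0,0,0,0,0,0]
    - [0.88,0,0,-0.02,0,0,0]
    - [0.88,0,0,-0.06,0,0,0]
    - [0.88,0,0,-0.11,0,0,0]
    - [0.88,0,0,-0.15,0,0,0]
    - [0.88,0,0,-0.15,0,0,0]

```text
clock: 27.9
position: [670.2, 151.5, 224.3]
ee_rot: [0.829, -0.559, 0.003, -0.004]
contact_force: [-0.7, 0.8, -0.5]
gripper_width: 75.4
grasp_force: 0.0
```

```bash
python3 look.py v12 cup saucer
python3 - <<'E'
from h import *
np.set_printoptions(precision=1,suppress=True)
c=cam("wrist")
w=np.array(arm.spot_point("wrist","cup")[0]["centre"]);p=at(c,w,61);print("cup origin",p,"bowl",p[:2]-11*np.array([.375,-.927]))
im=c[0]["color"][:,:,::-1].copy()
for ctr,z,r,col in(((668.3,151),61,23,(0,255,0)),((668.3,151),111,32,(0,0,255)),((667.3,152),67,56,(255,0,0)),((667.3,152),63,31,(0,255,255))):
    for t in np.linspace(0,2*np.pi,80):
        q=proj(c,(ctr[0]+r*np.cos(t),ctr[1]+r*np.sin(t),z)); cv2.circle(im,tuple(int(round(v)) for v in q),0,col,-1)
s=cam("scene")[0]["color"][:,:,::-1]
cv2.imwrite("pics/v12c.png",np.hstack([cv2.resize(im[90:290,160:360],(400,400)),cv2.resize(s[150:280,110:240],(400,400))]))
E
```

```text
pos [670.2 151.5 224.3] x [ 0.4 -0.9  0. ] F [-0.7  0.8 -0.5] 27.9
wrist cup [(array([263.6, 168.1]), 0.75, array([666.3, 149.4]))] box [(array([264.1, 173.9,  76.3,  98.9]), 0.92)]
wrist saucer [] box [(array([264.4, 170.6, 110.4, 109. ]), 0.74)]
cup origin [672.1 145.1  61. ] bowl [668.  155.3]
```

Request:
servo_tool:
  increments:
    - [1,0.02,0.03,0,0,0,-7]
    - [1,0.045,0.075,0,0,0,-16]
    - [1,0.07,0.115,0,0,0,-25]
    - [1,0.095,0.157,0,0,0,-34]
    - [1,0.12,0.2,0,0,0,-43]
    - [1,0.145,0.24,0,0,0,-52]
    - [1,0.17,0.28,0,0,0,-61]
    - [1,0.19,0.315,0,0,0,-70]
    - [1,0.202,0.334,0.01,0,0,-74]
    - [1,0.205,0.34,0.02,0,0,-74]
    - [1,0.205,0.34,0.02,0,0,-74]

```text
clock: 29.68
position: [429.1, -166.3, 198.4]
ee_rot: [0.999, 0.051, -0.001, -0.0]
contact_force: [1.2, 0.7, 0.7]
gripper_width: 85.1
grasp_force: 0.0
```

```bash
python3 look.py v13 sugar_pot teapot
python3 - <<'E'
from h import *
np.set_printoptions(precision=1,suppress=True)
c=cam("wrist");b=arm.look_for("wrist","sugar_pot")[0]["box"];print(at(c,b[:2],65))
print(arm.read_state()["joints"])
h=cv2.cvtColor(c[0]["color"],cv2.COLOR_RGB2HSV);print([proj(c,(430.3,-166.5,83))])
t=cam("top");bt=arm.look_for("top","sugar_pot");print([ (x["box"],x["p"],at(t,x["box"][:2],70)) for x in bt[:2]])
E
```

```text
pos [ 429.1 -166.3  198.4] x [ 1.   0.1 -0. ] F [1.2 0.7 0.7] 29.675
wrist sugar_pot [(array([262.1, 171.5]), 0.82, array([ 431.4, -169.7]))] box [(array([259.8, 176.8,  67.5,  71.5]), 0.8)]
wrist teapot [] box []
[ 429.9 -166.4   65. ]
[-0.   0.1 -0.4  0.  -1.   1.7]
[array([258.9, 183.5])]
[]
```

Request:
servo_tool:
  increments:
    - [1,0.001,0,0.04,0,0,0]
    - [1,0.001,0,0.08,0,0,0]
    - [1,0.001,0,0.115,0,0,0]
    - [1,0.001,0,0.138,0,0,0]
    - [1,0.001,0,0.147,0,0,0]
    - [1,0.001,0,0.148,0,0,0]
    - [0.5,0.001,0,0.148,0,0,0]
    - [0.5,0.001,0,0.148,0,0,0]
    - [0.5,0.001,0,0.148,0,0,0]
    - [0.5,0.001,0,0.148,0,0,0]

```text
clock: 31.38
position: [431.6, -166.3, 52.7]
ee_rot: [0.999, 0.052, 0.001, 0.0]
contact_force: [-0.2, 1.3, 5.5]
gripper_width: 59.8
grasp_force: 64.6
```

Request:
servo_tool:
  increments:
    - [0.5,0,0,-0.03,0,0,0]
    - [0.5,0,0,-0.08,0,0,0]
    - [0.5,0.01,-0.015,-0.13,0,0,0]
    - [0.5,0.03,-0.05,-0.17,0,0,0]
    - [0.5,0.05,-0.09,-0.18,0,0,0]
    - [0.5,0.073,-0.135,-0.18,0,0,0]
    - [0.5,0.097,-0.18,-0.18,0,0,0]
    - [0.5,0.12,-0.222,-0.18,0,0,0]
    - [0.5,0.142,-0.262,-0.18,0,0,0]
    - [0.5,0.154,-0.285,-0.18,0,0,0]
    - [0.5,0.157,-0.292,-0.18,0,0,0]
    - [0.5,0.157,-0.292,-0.18,0,0,0]

```text
clock: 32.88
position: [555.9, 140.1, 231.1]
ee_rot: [0.999, 0.052, -0.0, 0.0]
contact_force: [0.1, -0.7, -0.3]
gripper_width: 60.2
grasp_force: 64.9
```

```bash
python3 look.py v14 sugar_pot cup saucer teapot warmer tray
python3 - <<'E'
from h import *
for n in("scene","top"):
    c=cam(n)
    for t in ("saucer","warmer","tray"):
        print(n,t,[(x["centre"],x["p"],at(c,x["centre"],48 if t=="tray" else 56)[:2]) for x in arm.spot_point(n,t)[:1]])
    P=np.array(arm.read_state()["position"]);print("exp",proj(c,P-[0,0,4.7]),[x["centre"] for x in arm.spot_point(n,"sugar_pot")[:1]])
E
```

```text
pos [555.9 140.1 231.1] x [ 1.   0.1 -0. ] F [ 0.1 -0.7 -0.3] 32.875
wrist sugar_pot [(array([262.4, 244.4]), 0.72, array([464.1, 125.9]))] box [(array([259.3, 262.8, 140. , 147.2]), 0.68), (array([262.1,  57.5, 117.1, 110.9]), 0.25)]
wrist cup [(array([265.9,  51.1]), 0.87, array([670.8, 144.4]))] box [(array([267.8,  45.7, 111.8,  88.5]), 0.68)]
wrist saucer [] box [(array([260.4,  57.2, 119.5, 113.3]), 0.77)]
wrist teapot [] box [(array([259.1, 328.5, 123.8,  33.6]), 0.69)]
wrist warmer [] box []
wrist tray [] box [(array([261. , 160.4, 187.3, 320.9]), 0.74)]
scene saucer [([168.5, 232.3], 0.71, array([669.06485637, 149.45661645]))]
scene warmer [([271.7, 272.9], 0.66, array([446.47148489, 127.43731189]))]
scene tray [([216.3, 254.7], 0.58, array([560.37288216, 140.27132497]))]
exp [214.00095412 180.46999559] [[213.1, 178.3]]
top saucer [([187.7, 144.4], 0.54, array([665.59230584, 146.71233924]))]
top warmer []
top tray [([190.9, 196.9], 0.87, array([547.50010192, 140.94113189]))]
exp [178.1682083  178.16588492] [[179.6, 180.1]]
```

Request:
servo_tool:
  increments:
    - [0.5,0,0,0.03,0,0,0]
    - [0.5,0,0,0.07,0,0,0]
    - [0.5,0,0,0.105,0,0,0]
    - [0.5,0,0,0.135,0,0,0]
    - [0.5,0,0,0.153,0,0,0]
    - [0.5,0,0,0.163,0,0,0]
    - [0.5,0,0,0.166,0,0,0]
    - [0.5,0,0,0.166,0,0,0]

```text
clock: 35.02
position: [556.8, 140.7, 65.9]
ee_rot: [0.999, 0.052, 0.001, -0.0]
contact_force: [-0.4, 0.2, -0.0]
gripper_width: 59.8
grasp_force: 64.9
```

Request:
servo_tool:
  increments:
    - [0.5,0,0,0.001,0,0,0]
    - [0.5,0,0,0.003,0,0,0]
    - [0.5,0,0,0.003,0,0,0]

```text
clock: 35.4
position: [556.3, 140.5, 62.4]
ee_rot: [0.999, 0.052, 0.0, -0.0]
contact_force: [-0.4, -0.6, -1.4]
gripper_width: 60.0
grasp_force: 64.9
```

Request:
servo_tool:
  increments:
    - [0.5,0,0,0.001,0,0,0]
    - [0.5,0,0,0.002,0,0,0]
    - [0.5,0,0,0.002,0,0,0]

```text
clock: 35.78
position: [556.4, 140.5, 61.7]
ee_rot: [0.999, 0.052, 0.0, 0.0]
contact_force: [-3.0, -0.5, 7.0]
gripper_width: 60.0
grasp_force: 65.7
```

Contact made; release, rise straight, then retreat up.

Request:
servo_tool:
  increments:
    - [0.5,0,0,-0.001,0,0,0]
    - [0.75,0,0,-0.001,0,0,0]
    - [0.9,0,0,-0.001,0,0,0]
    - [0.9,0,0,-0.001,0,0,0]
    - [0.9,0,0,-0.02,0,0,0]
    - [0.9,0,0,-0.06,0,0,0]
    - [0.9,0,0,-0.11,0,0,0]
    - [0.9,0,0,-0.16,0,0,0]
    - [0.9,0,0,-0.2,0,0,0]
    - [0.9,0,0.0,-0.2,0,0,0]
    - [0.9,0,0.05,-0.2,0,0,0]
    - [0.9,0,0.11,-0.2,0,0,0]

```text
clock: 37.28
position: [567.4, 30.7, 259.1]
ee_rot: [0.999, 0.053, -0.001, 0.0]
contact_force: [0.7, -0.3, -0.2]
gripper_width: 76.6
grasp_force: 0.0
```

Request:
servo_tool:
  increments:
    - [0.9,-0.02,0.06,0,0,0,0]
    - [0.9,-0.05,0.12,0,0,0,0]
    - [0.9,-0.05,0.12,0,0,0,0]
    - [0.9,-0.05,0.12,0,0,0,0]

```text
clock: 37.78
position: [530.2, -93.8, 259.6]
ee_rot: [0.999, 0.051, -0.001, -0.0]
contact_force: [-0.0, -0.7, 0.0]
gripper_width: 77.0
grasp_force: 0.0
```

Run:
```python
from h import *
np.set_printoptions(precision=1,suppress=True)
ims=[]
for n in("scene","top"):
    c=cam(n)
    for t,z in(("sugar_pot",56),("cup",61),("teapot",104)): print(n,t,[(np.array(x["centre"]),at(c,x["centre"],z)[:2]) for x in arm.spot_point(n,t)[:1]])
    ims.append(c[0]["color"][:,:,::-1])
cv2.imwrite("pics/fin.png",np.hstack([cv2.resize(ims[0][160:330,100:340],(480,340)),cv2.resize(ims[1][130:300,140:300],(320,340))]))
s=arm.read_state();print(s["position"],s["clock"])
```

```text
scene sugar_pot [(array([215.6, 253.9]), array([557.9, 145.3]))]
scene cup [(array([168.6, 232. ]), array([665.6, 152.4]))]
scene teapot [(array([272.1, 256.7]), array([444.4, 132.8]))]
top sugar_pot []
top cup []
top teapot []
[530.8 -92.7 260.2] 38.175
```

View pics/fin.png

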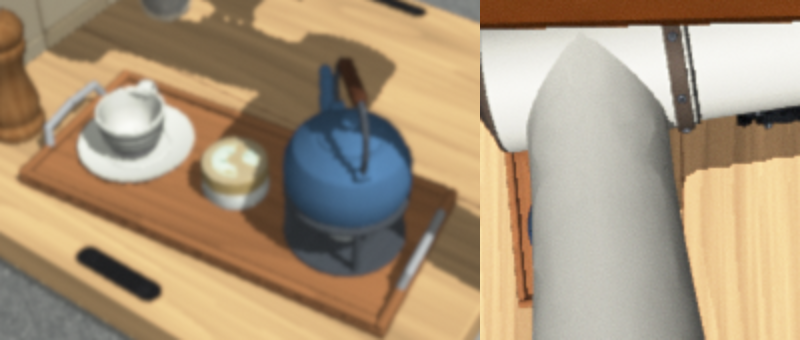

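The picture shows all four things in place and upright: cup in the saucer at (130,115), sugar pot midway at (235,170), and the teapot on the warmer at (350,160). The arm is clear.

```bash
python3 -c "
from bench import arm
print(arm.job_done())"
```

```text
the job is handed in; nothing more can be done
None
```

The tea tray is laid and handed in after about 38 s: the tea light is in its seat, the teapot on the warmer, the striped cup in the saucer's well, and the sugar pot midway between; the last pictures showed everything upright and the arm clear.

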